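# Close up the card file and hold its label holder pressed home

## Task

First slide the card file's follower all the way along to its stop at the cards. Then take the wider of the two label holders from the wooden stand, push it down into the pocket behind the follower's lip until its sprung floor is fully down, and finish while still holding it pressed home with the gripper: do not let go, as it springs up again. Leave the follower at its stop, and leave the narrow holder and the other things on the desk where they are.

Things in the scene. Friction and masses are not known exactly. Their poses are not given: they have to be found in the camera images.
- follower (a joint): Position of the sliding follower of the card file, in m: 0 = far from the cards, 0.12 = against its stop at the cards. It slides along the +y axis of rack with about 3.5 N of friction and stays where it is left.
- rack: Card file fixed to the desk: grey base plate 120 mm (x) by 310 mm (y), a block of white index cards (top 90 mm above the desk) standing at its +y end. Origin: middle of the plate's underside. -x is the label pocket's side, roughly towards the robot; y points along the slide to the cards. The aluminium follower is 90 mm wide (y), its middle at rack y = -0.107 + follower.
- fin (a point): Grip fin on the follower: an upright bar 16 mm thick along the slide (rack y), 30 mm long across it (rack x), from 22 to 90 mm above the desk. The point is on its vertical middle line, 77 mm above the desk, 60 mm further in rack x and 20 mm less in rack y than pocket. Axes as rack. With the follower at its stop, 57 mm are free between fin and cards.
- pocket (a point): Label pocket on the follower's -x side: upright slot open at the top, 7 mm wide (x), 76 mm long (y). Point: middle of the slot, top face of its unpressed sprung floor, 32 mm above the desk. Axes as rack. In front the lip rises 18 mm above the point, then flares out up to 28 mm; behind, the wall rises 28 mm and flares back up to 35 mm. The flares lead in some 3 mm each way.
- shoe (a joint): How far the pocket's sprung floor is pressed down, in m: 0 = free (up), 0.008 = fully down at its hard stop. It pushes back with 3 N at the start and about 8 N fully down, and pushes the label holder up again when let go.
- wide_holder: The WIDE label holder: grey plate 5 mm thick (x), 70 mm wide (y), 50 mm high, a paper strip on both faces; above it a grip tab 14 mm thick (x), 34 mm wide (y), from 50 to 85 mm above the origin. Origin: middle of its underside; z up. Faces alike: it may go in either way round. About 60 g. Starts upright in one of the two slots of stand, x and y as the stand's.
- narrow_holder: The NARROW label holder, to be left alone: like the wide one, but its plate is only 46 mm wide; same grip tab. It stands in the other slot of the stand. Origin: middle of its underside.
- stand: Wooden block fixed to the desk, 50 mm (x) by 210 mm (y) by 28 mm high, with two slots, 20 mm deep and 7 mm wide, one at y = +55 mm and one at y = -55 mm, in which the two label holders stand. Origin: middle of its underside.
- mug: white mug, 80 mm across, 92 mm high; a bystander, to be left alone. Origin: middle of its underside.
- glue_stick: standing glue stick, 27 mm across, 85 mm high; a bystander, to be left alone. Origin: middle of its underside.
- tape_roll: roll of tape lying flat, 68 mm across, 18 mm high; a bystander, to be left alone. Origin: middle of its underside.
- stapler: stapler, 130 x 34 x 55 mm; a bystander, to be left alone. Origin: middle of its underside.
- calculator: desk calculator, 140 x 85 x 17 mm; a bystander, to be left alone. Origin: middle of its underside.
Things that resemble listed ones, but are neither listed nor needed, are in the scene too. What is shaped like the wide_holder but green is not meant.

How it is judged (in metres and radians):
On the way, in this order (a step that is already met when the one before it is completed fails the run):
1. the follower is at its stop while the wide holder still stands in its stand (value of joint follower above 0.116 m and distance of wide_holder from where it was at the start of the episode below 0.03 m), for 0.2 s.
2. the wide holder is behind the lip (horizontal distance between wide_holder and pocket below 0.005 m and angle between the z axis of wide_holder and the z axis of pocket, either way round below 0.12 rad and angle between the x axis of wide_holder and the x axis of pocket, either way round below 0.12 rad and z of wide_holder in the frame of pocket below 0.006 m), for 0.1 s.
At the end, for the whole second after the job is handed in: In the last second: follower within 4 mm of its stop; wide holder still, in the pocket (within 5 mm of its middle, 0.12 rad of its directions), underside 5 mm or more below the unpressed floor; sprung floor down at least 6 of its 8 mm; fingers bearing on the holder with over 2 N (value of joint follower above 0.116 m and horizontal distance between wide_holder and pocket below 0.005 m and angle between the z axis of wide_holder and the z axis of pocket, either way round below 0.12 rad and angle between the x axis of wide_holder and the x axis of pocket, either way round below 0.12 rad and value of joint shoe above 0.006 m and z of wide_holder in the frame of pocket below -0.005 m and contact force between the fingers and wide_holder above 2 N and linear speed of wide_holder below 0.01 m/s); the arm keeps its last pose, push and grip.
It fails at once if the narrow holder is disturbed (more than 20 mm) (distance of narrow_holder from where it was at the start of the episode above 0.02 m).
It fails at once if a bystander is displaced (more than 30 mm) (distance of any of mug, glue_stick, tape_roll, stapler, calculator from where it was at the start of the episode above 0.03 m).
It also fails if it takes over 56 s, if anything falls off the work surface, if the arm or the gripper's body presses on something with over 40 N, if the wrist force passes 120 N, or if a joint passes its speed limit or range.

## Robot

A 6-joint arm with a two-finger parallel gripper is mounted at the origin on the work surface. World frame = base frame: x ahead of the robot, y to its left, z up, the work surface at z = 0. Lengths are in mm, angles in rad, forces in N, time in s.
With the tool pointing down it reaches from about 350 to 975 mm from the base axis. Payload 7.1 kg.
Tool frame: the origin (TCP) lies at the very end of the fingers, on their centre line; the grasp point (between the pads) lies 19 mm behind it; x points along the fingers, z is the direction in which the jaws open and shut, and the axes are right-handed (so a half turn about x gives the same grasp; the last joint's range is limited). The gripper opens to 88 mm and grips with 3 to 60 N. Pads are 20 mm wide; open, the fingers measure 115 mm over their backs; the gripper's body (75 mm by 178 mm) begins 61 mm behind the grasp point.
Start: joints at [1.141, 0.423, 1.63, -0, 1.089, -0.019], TCP at [249.557, 572.997, 222.675] pointing down, gripper open.
Joint ranges: [-3, 3], [-0.9, 2.11], [0.09, 2.58], [-1.31, 4.45], [0.11, 2.69], [-2.54, 2.54]. Speed limits (rad/s): [2.39, 2.39, 3.01, 3.14, 3.14, 3.14].

## Interface

Orientations are given as a rotation vector (axis times angle).
In Python, from workcell import * gives the robot as it stands.
- The arm moves only by the shell command python3 -m crank 'ROWS'. ROWS is JSON, a list of rows, each a list of 3 entries, a list of its own where there are three numbers: the shift along the tool's x, y, z in cm, then the turn, a rotation vector about the tool's x, y, z in degrees, then the finger opening in cm, from 0 to 8.78. In form: [[[dx, dy, dz], [rx, ry, rz], claw], ...]. A call has 1 to 5 rows; each row shifts and turns the commanded pose from where the row before left it, along the tool's axes as they then stand; what a row does not reach is not made up. A row lasts 1/8 s, in which the tool goes at most 62.5 mm and 10.7 degrees, less where a joint would pass 70% of its speed; a pose out of reach is approached as far as the arm can. A call with a gripper value outside its range is refused whole. The fingers move at their own pace and stop on an object; the grip force is fixed at half the most. Time passes only in rows, so rows that do not move let the fingers close. It gives the time, the measured TCP pose, the force and the opening at its end, in the units of the state.
- get_obs(): the state, without advancing time (a new reading comes with each control period).
- get_image(name): name is "scene" or "top" or "wrist"; returns a dict with "pixels" (400x640x3 uint8, red, green, blue), "mtx" (3x3 intrinsics, pixels), "view" (4x4, takes a point from world to camera coordinates). Camera axes: x right, y down, z forward; pixel columns grow to the right and rows downward; lengths in mm; the calibration is good to about 2 mm. A picture is of the moment at which its call begins. There is no depth.
- close_job(): hands the job in, once; it reports no verdict.
The state is a dict: "t": time; "qpos": joint angles; "qvel": joint speeds; "joint_torque": joint torques, N m; "ee_pos": TCP position; "orientation": TCP orientation; "ft_force": force on the tool from outside, world axes, zero at the start; "moment": the same for the moment, N m; "width": finger opening in mm.
Only numpy, scipy, OpenCV 4.12 (cv2) and the standard library are available. Lean on these libraries where they do the work, as an engineer would, in place of code of your own. Each camera call takes 0.05 s, during which the arm holds its last target.

## Working session

There is one attempt and no reset: what is moved stays moved. The work goes in short steps, Python scripts to look and compute and a shell command to move; the robot and the scene stay as the last step left them, time stands still between calls to the robot, and variables do not carry over. Pictures are saved under pics/ and viewed, and the job is handed in when it is done.

```bash
mkdir -p pics; ls
cat > h.py <<'E'
from workcell import *
import numpy as np, cv2
from scipy.spatial.transform import Rotation as R
def snap(n,f):
    d=get_image(n); cv2.imwrite('pics/'+f,d['pixels'][:,:,::-1]); np.savez('pics/'+f+'.npz',K=d['mtx'],V=d['view'],px=d['pixels']); return d
def ld(f): return np.load('pics/'+f+'.npz')
def ray(d,u,v,z):
    K=d['K'];V=d['V'];Rm=V[:3,:3];c=-Rm.T@V[:3,3]
    r=Rm.T@np.linalg.inv(K)@np.array([u,v,1.]); return c+r*(z-c[2])/r[2]
def proj(d,p):
    K=d['K'];V=d['V'];q=K@(V[:3,:3]@np.array(p,float)+V[:3,3]); return q[:2]/q[2]
E
python3 - <<'E'
from h import *
for n in ['scene','top','wrist']:
    d=snap(n,n+'0.png'); V=d['view']; print(n,(-V[:3,:3].T@V[:3,3]).round(),V[2,:3].round(3),d['mtx'][0,0])
print(get_obs())
E
```

```text
pics
scene [1188. -604.  801.] [-0.592  0.473 -0.652] 403.842821535522
top [ 340.  -69. 1286.] [ 0.138 -0.008 -0.99 ] 412.64769218248097
wrist [174. 606. 385.] [ 0.276 -0.123 -0.953] 289.7017023739911
{'t': 0.15, 'qpos': array([ 1.14101888e+00,  4.23703523e-01,  1.63048758e+00,  2.59249634e-06,
        1.08863725e+00, -1.90243851e-02]), 'qvel': array([ 0.00065814, -0.00216115, -0.00339432,  0.00079027, -0.00039586,
        0.00058286]), 'joint_torque': array([-1.09416681e-04, -5.44986033e+01, -2.73917878e+01,  6.44234405e-02,
        2.04341981e-02, -4.96528685e-05]), 'ee_pos': array([249.37023459, 572.62030771, 222.0669743 ]), 'orientation': array([-0.90221225,  1.37704469,  0.9011338 ]), 'ft_force': array([-0.2848498 ,  0.00115578,  0.53297482]), 'moment': array([-0.01555753,  0.01405364,  0.04931476]), 'width': 87.32432739770572}
```

View pics/scene0.png

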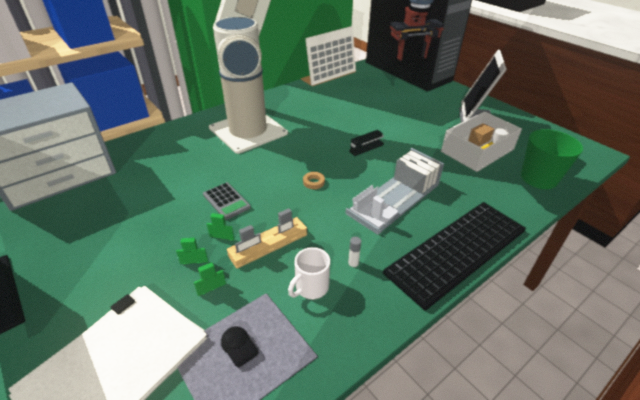

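View pics/top0.png

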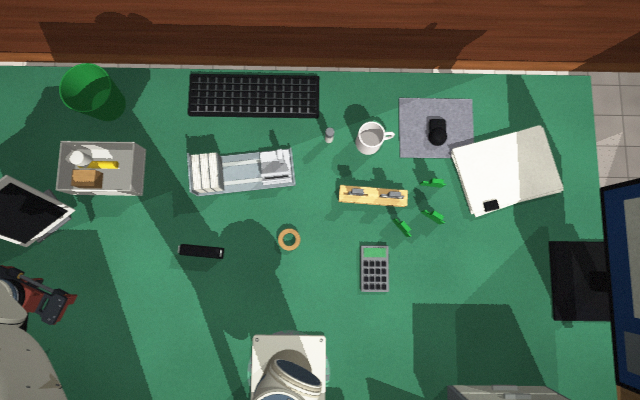

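View pics/wrist0.png

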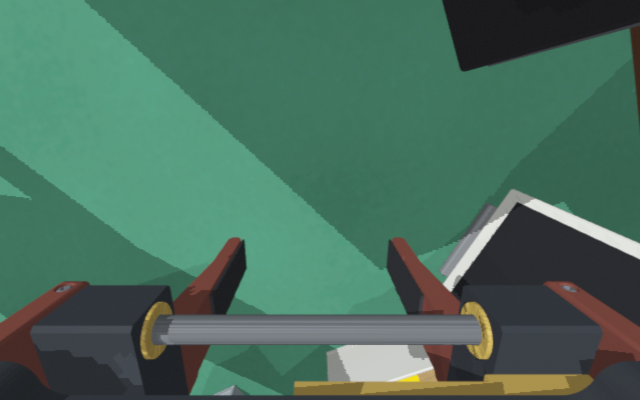

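The top view shows the rack at (242,170) with its cards at the left (+y). The stand is at (373,196) with two grey holders, and the green look-alikes are to its right. Next I'll enlarge these areas.

Run:
```python
from h import *
t=ld('top0.png')['px'][:,:,::-1]; s=ld('scene0.png')['px'][:,:,::-1]
a=cv2.resize(t[140:205,180:310],None,fx=6,fy=6,interpolation=cv2.INTER_CUBIC)
cv2.imwrite('pics/c1.png',a)
a=cv2.resize(t[175:215,330:415],None,fx=9,fy=9,interpolation=cv2.INTER_CUBIC)
cv2.imwrite('pics/c2.png',a)
a=cv2.resize(s[200:270,220:315],None,fx=8,fy=8,interpolation=cv2.INTER_CUBIC)
cv2.imwrite('pics/c3.png',a)
a=cv2.resize(s[145:235,340:445],None,fx=6,fy=6,interpolation=cv2.INTER_CUBIC)
cv2.imwrite('pics/c4.png',a)
```

```text
(no output)
```

View pics/c1.png

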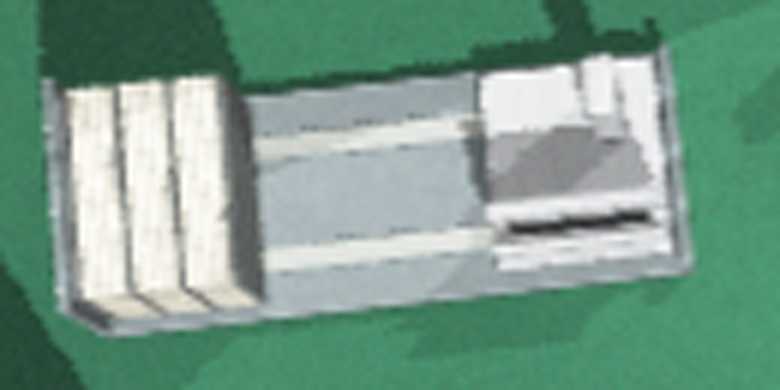

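View pics/c2.png

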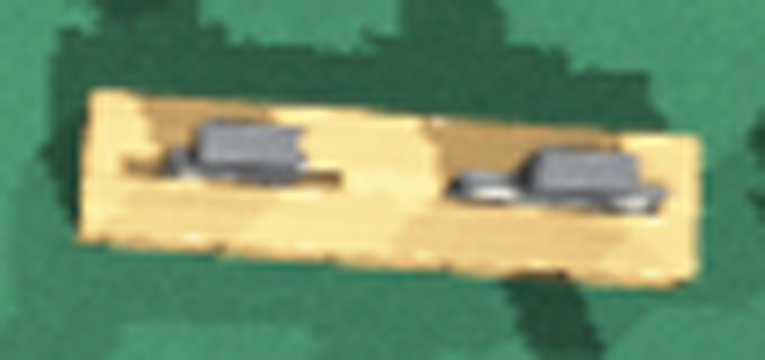

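View pics/c3.png

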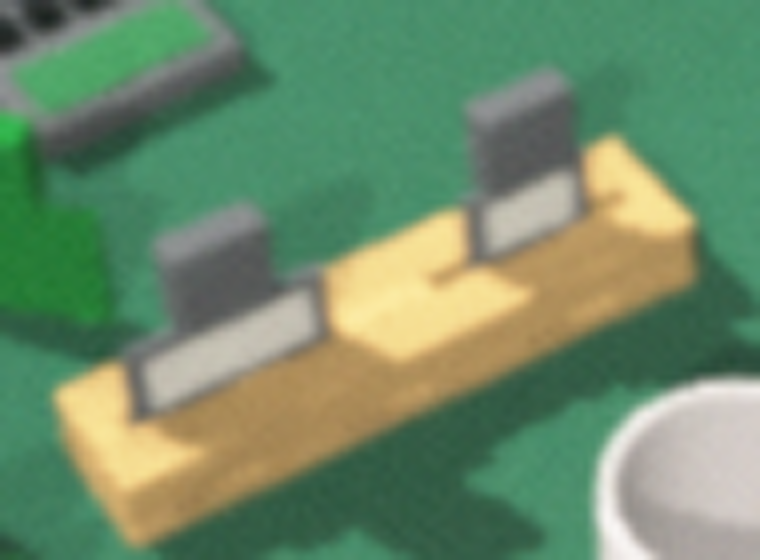

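View pics/c4.png

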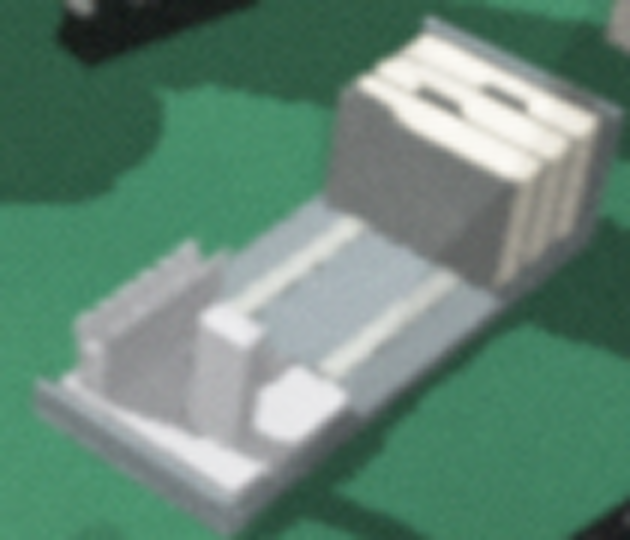

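Stand: two grey holders, at top-view px (357,191) and (395,195), plus green ones at (402,226), (433,182) and (433,215). The enlarged crop shows the plate at (395,195) spanning well past its tab on both sides, about 24 px ≈ 70 mm. At (357,191) the slot shows beyond the plate, so that one is narrow. The wide holder is therefore the grey one at (395,195), which is the left one in the scene view at (247,237). Now to measure.

Run:
```python
from h import *
T=ld('top0.png');S=ld('scene0.png')
def A(n,o,k,d,pts):
    for nm,u,v,z in pts: print(n,nm,(ray(d,o[0]+(u+.5)/k-.5,o[1]+(v+.5)/k-.5,z)).round(1))
A('top',(180,140),6,T,[('fin',600,83,90),('slotL',508,232,60),('slotR',650,214,60),('finTL',585,55,90),('finTR',612,55,90),('finBR',620,112,90),('c BR',691,272,0),('c BL',105,336,0),('cardBL',83,297,90),('cardTL',68,90,90),('cardTR',220,78,90),('cardBR',240,292,90)])
A('scn',(340,145),6,S,[('fin',234,326,90),('c nr',230,537,0),('c left',38,405,0),('cardN',505,185-0,90)])
A('topS',(330,175),9,T,[('NtabTL',205,121,93),('NtabTR',303,130,93),('NtabBL',195,160,93),('NtabBR',300,168,93),('WtabTL',538,149,93),('WtabTR',636,155,93),('WtabBL',530,186,93),('WtabBR',635,192,93),('TL',92,90,28),('TR',700,135,28),('BL',82,235,28),('BR',697,278,28)])
A('scnS',(220,200),8,S,[('Wtab l',155,240,93),('Wtab top',240,203,93),('Wtab r',270,230,93),('Wtab nr',185,265,93),('Nl',468,105,93),('Ntop',550,68,93),('Nr',577,92,93),('Nnr',490,125,93)])
print(R.from_rotvec(get_obs()['orientation']).as_matrix().round(3))
```

```text
top fin [644.   36.7  90. ]
top slotL [574.1  83.7  60. ]
top slotR [584.3  12.5  60. ]
top finTL [658.1  44.4  90. ]
top finTR [658.3  31.1  90. ]
top finBR [629.4  26.4  90. ]
top c BR [565.4  -5.8   0. ]
top c BL [527.4 300.3   0. ]
top cardBL [533.4 286.2  90. ]
top cardTL [636.8 299.   90. ]
top cardTR [644.  224.4  90. ]
top cardBR [536.9 209.8  90. ]
scn fin [645.7  32.   90. ]
scn c nr [682.   7.   0.]
scn c left [561.1  -4.6   0. ]
scn cardN [651.  208.6  90. ]
topS NtabTL [ 542.1 -179.3   93. ]
topS NtabTR [ 539.6 -211.3   93. ]
topS NtabBL [ 529.2 -176.    93. ]
topS NtabBR [ 527.  -210.2   93. ]
topS WtabTL [ 534.3 -287.9   93. ]
topS WtabTR [ 532.7 -319.9   93. ]
topS WtabBL [ 522.1 -285.1   93. ]
topS WtabBR [ 520.5 -319.3   93. ]
topS TL [ 563.4 -146.4   28. ]
topS TR [ 550.4 -355.7   28. ]
topS BL [ 513.  -143.2   28. ]
topS BR [ 500.8 -353.7   28. ]
scnS Wtab l [ 521.4 -323.3   93. ]
scnS Wtab top [ 523.4 -294.5   93. ]
scnS Wtab r [ 539.2 -293.3   93. ]
scnS Wtab nr [ 536.3 -321.4   93. ]
scnS Nl [ 529.3 -213.8   93. ]
scnS Ntop [ 530.8 -182.9   93. ]
scnS Nr [ 545.5 -182.6   93. ]
scnS Nnr [ 541.3 -213.5   93. ]
[[-0.001 -0.917  0.399]
 [-0.001  0.399  0.917]
 [-1.     0.    -0.001]]
```

```bash
cat >> h.py <<'E'
def st():
    o=get_obs(); M=R.from_rotvec(o['orientation']).as_matrix()
    print('t',round(o['t'],2),'tcp',o['ee_pos'].round(1),'yaw',round(np.degrees(np.arctan2(M[1,2],M[0,2])),2),'down',M[:,0].round(3),'F',o['ft_force'].round(1),'w',round(o['width'],1),'q',o['qpos'].round(2))
    return o,M
def target(pos,yaw):
    x=np.array([0,0,-1.]);y=np.radians(yaw);z=np.array([np.cos(y),np.sin(y),0]);return np.array([x,np.cross(z,x),z]).T
def plan(pos,yaw):
    o,M=st();G=target(pos,yaw);d=np.array(pos)-o['ee_pos']
    print('shift cm in current axes',(M.T@d/10).round(2),'| in target axes',(G.T@d/10).round(2),'| turn deg',np.degrees(R.from_matrix(M.T@G).as_rotvec()).round(1))
E
python3 -c "
from h import *
plan([645,35,150],97)"
```

```text
t 0.15 tcp [249.4 572.6 222.1] yaw 66.47 down [-0.001 -0.001 -1.   ] F [-0.3  0.   0.5] w 87.3 q [ 1.14  0.42  1.63  0.    1.09 -0.02]
shift cm in current axes [  7.25 -57.74 -33.48] | in target axes [  7.21 -32.72 -58.18] | turn deg [-30.5  -0.1  -0. ]
```

```bash
python3 -m crank '[[[0,-4.8,-2.8],[0,0,0],5],[[0,-4.8,-2.8],[0,0,0],5],[[0,-4.8,-2.8],[0,0,0],5],[[0,-4.8,-2.8],[0,0,0],5],[[0,-4.8,-2.8],[0,0,0],5]]'
python3 -m crank '[[[0,-4.8,-2.8],[0,0,0],5],[[0,-4.8,-2.8],[0,0,0],5],[[0,-4.8,-2.8],[0,0,0],5],[[0,-4.8,-2.8],[0,0,0],5],[[0,-4.8,-2.8],[0,0,0],5]]'
python3 -m crank '[[[0,-4.8,-2.8],[0,0,0],5],[[0,-4.9,-2.7],[0,0,0],5],[[0,0,0],[-10,0,0],5],[[0,0,0],[-10,0,0],5],[[0,0,0],[-10.5,0,0],5]]'
python3 -c "
from h import *
plan([645,35,150],97)"
```

```text
t: 0.78
ee_pos: [414.4, 347.2, 222.6]
orientation: [-0.902, 1.376, 0.902]
ft_force: [-0.0, 1.2, -0.3]
width: 50.3
t: 1.4
ee_pos: [578.6, 123.0, 222.5]
orientation: [-0.901, 1.376, 0.902]
ft_force: [0.2, 1.3, 0.0]
width: 50.1
t: 2.02
ee_pos: [644.6, 35.1, 222.2]
orientation: [-1.302, 1.147, 1.303]
ft_force: [-0.5, -0.0, 0.4]
width: 50.2
t 2.02 tcp [644.6  35.1 222.2] yaw 97.27 down [-0.001 -0.    -1.   ] F [-0.5 -0.   0.4] w 50.2 q [ 0.04  0.45  1.58  0.    1.11 -1.66]
shift cm in current axes [ 7.22 -0.05 -0.02] | in target axes [ 7.22 -0.04 -0.01] | turn deg [ 0.3  0.  -0.1]
```

Accurate. I'll take a wrist look before descending.

```bash
python3 -c "
from h import *
d=snap('wrist','w1.png');D=ld('w1.png')
im=d['pixels'][:,:,::-1].copy()
for p in [(645,35,90)]:
    q=proj(D,p);print(q);cv2.circle(im,tuple(int(a) for a in q),4,(0,0,255),1)
cv2.imwrite('pics/w1a.png',im)
"
```

```text
[316.59951233 195.19514707]
```

View pics/w1a.png

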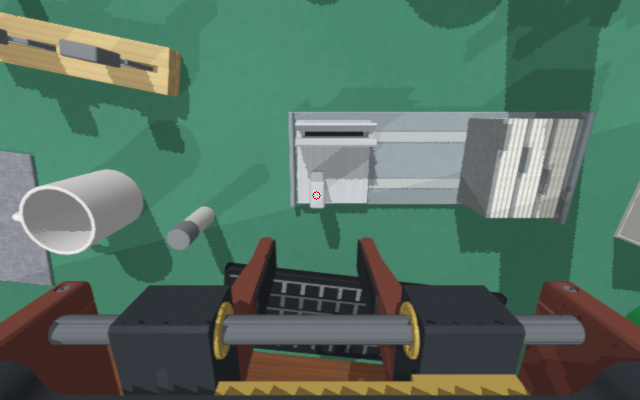

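The mark at (317,195) sits on the middle of the fin's top, so the fin position holds. I'll descend and close.

```bash
python3 -m crank '[[[4,0,0],[0,0,0],5],[[4,0,0],[0,0,0],5],[[4,0,0],[0,0,0],5],[[2.5,0,0],[0,0,0],5],[[1.9,0,0],[0,0,0],5]]'
python3 -m crank '[[[0,0,0],[0,0,0],1],[[0,0,0],[0,0,0],1],[[0,0,0],[0,0,0],1],[[0,0,0],[0,0,0],1]]'
python3 -c "
from h import *
D=ld('w1.png')
for u,v,z in [(303,133.5,60),(366,134.5,60),(290,111.5,3),(592,112,3),(296,206,3)]: print(ray(D,u,v,z).round(1))
st()"
```

```text
t: 2.7
ee_pos: [644.2, 35.5, 57.2]
orientation: [-1.296, 1.151, 1.298]
ft_force: [-0.3, -0.9, -0.8]
width: 50.1
t: 3.2
ee_pos: [645.5, 35.6, 59.8]
orientation: [-1.299, 1.148, 1.297]
ft_force: [-0.2, 0.6, 2.4]
width: 16.1
[585.9  12.5  60. ]
[578.2  80.9  60. ]
[565.2  -8.9   3. ]
[517.9 367.1   3. ]
[688.2  11.8   3. ]
t 3.2 tcp [645.5  35.6  59.8] yaw 96.97 down [ 0.002  0.    -1.   ] F [-0.2  0.6  2.4] w 16.1 q [ 0.04  0.66  1.66  0.    0.82 -1.66]
```

```bash
python3 -m crank '[[[0,0,2],[0,0,0],1],[[0,0,2.5],[0,0,0],1],[[0,0,2.5],[0,0,0],1],[[0,0,2.5],[0,0,0],1],[[0,0,1],[0,0,0],1]]'
python3 -m crank '[[[0,0,0.3],[0,0,0],1],[[0,0,0.2],[0,0,0],1],[[0,0,0.1],[0,0,0],1]]'
python3 -c "
from h import *
st()"
```

```text
t: 3.82
ee_pos: [632.1, 140.3, 59.8]
orientation: [-1.3, 1.148, 1.298]
ft_force: [-1.5, -6.1, 6.7]
width: 15.6
t: 4.2
ee_pos: [631.5, 145.2, 59.8]
orientation: [-1.299, 1.149, 1.298]
ft_force: [-2.1, -4.1, 6.3]
width: 16.0
t 4.2 tcp [631.5 145.2  59.8] yaw 97.0 down [ 0.001 -0.001 -1.   ] F [-2.1 -4.1  6.3] w 16.0 q [ 0.21  0.66  1.66 -0.    0.82 -1.48]
```

```bash
python3 -m crank '[[[0,0,0.2],[0,0,0],1],[[0,0,0.2],[0,0,0],1],[[0,0,0],[0,0,0],1]]'
python3 -m crank '[[[0,0,0.2],[0,0,0],1],[[0,0,0.1],[0,0,0],1],[[0,0,0],[0,0,0],1]]'
python3 -m crank '[[[0,0,0.2],[0,0,0],1],[[0,0,0],[0,0,0],1]]'
```

```text
t: 4.58
ee_pos: [631.1, 148.3, 59.8]
orientation: [-1.3, 1.15, 1.297]
ft_force: [-2.4, -7.7, 6.8]
width: 16.0
t: 4.95
ee_pos: [631.1, 148.4, 59.8]
orientation: [-1.302, 1.152, 1.296]
ft_force: [-0.2, -20.1, 8.0]
width: 15.8
t: 5.2
ee_pos: [631.1, 148.5, 59.7]
orientation: [-1.304, 1.154, 1.295]
ft_force: [1.6, -28.8, 8.1]
width: 15.8
```

The position stuck at y ≈ 148.4 while the force rose to 29 N, so the follower is at its stop. I'll relax, hold briefly, release and rise.

```bash
python3 -m crank '[[[0,0,-0.2],[0,0,0],1],[[0,0,-0.2],[0,0,0],1],[[0,0,0],[0,0,0],1]]'
python3 -m crank '[[[0,0,0],[0,0,0],4.5],[[0,0,0],[0,0,0],4.5],[[0,0,0],[0,0,0],4.5]]'
python3 -m crank '[[[-3,0,0],[0,0,0],4.5],[[-5,0,0],[0,0,0],4.5],[[-5,0,0],[0,0,0],4.5],[[-5,0,0],[0,0,0],4.5],[[-3,0,0],[0,0,0],4.5]]'
python3 -c "
from h import *
snap('wrist','w2.png');plan([529,-305,180],-3.5)"
```

```text
t: 5.58
ee_pos: [631.1, 148.3, 59.7]
orientation: [-1.301, 1.151, 1.297]
ft_force: [-1.5, -10.2, 7.8]
width: 15.8
t: 5.95
ee_pos: [630.7, 150.9, 58.7]
orientation: [-1.298, 1.149, 1.298]
ft_force: [-0.2, 0.4, -0.4]
width: 42.0
t: 6.58
ee_pos: [631.4, 151.1, 271.7]
orientation: [-1.299, 1.146, 1.296]
ft_force: [0.0, 0.3, -1.0]
width: 44.7
t 6.62 tcp [633.  151.5 275.3] yaw 96.98 down [ 0.008  0.002 -1.   ] F [1.  0.3 2.6] w 44.8 q [ 0.22  0.41  1.53  0.    1.2  -1.48]
shift cm in current axes [  9.36  15.95 -44.05] | in target axes [  9.53 -46.2   -7.59] | turn deg [100.5   0.4   0.3]
```

View pics/w2.png

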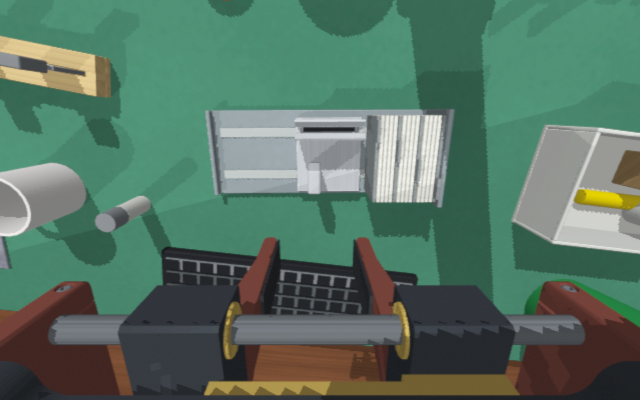

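The follower sits against the cards: slot at (302–356,128), fin top at (314,170). Now I'll go to the stand.

```bash
python3 -m crank '[[[0,2,-5.5],[0,0,0],4.5],[[0,2,-5.5],[0,0,0],4.5],[[0,2,-5.5],[0,0,0],4.5],[[0,2,-5.5],[0,0,0],4.5],[[0,2,-5.5],[0,0,0],4.5]]'
python3 -m crank '[[[0,2,-5.5],[0,0,0],4.5],[[0,2,-5.5],[0,0,0],4.5],[[0,2,-5.5],[0,0,0],4.5],[[0,0,0],[10,0,0],4.5],[[0,0,0],[10,0,0],4.5]]'
python3 -m crank '[[[0,0,0],[10,0,0],4.5],[[0,0,0],[10,0,0],4.5],[[0,0,0],[10,0,0],4.5],[[0,0,0],[10,0,0],4.5],[[0,0,0],[10,0,0],4.5]]'
python3 -m crank '[[[2,0,0],[10,0,0],4.5],[[2,0,0],[10,0,0],4.5],[[2,0,0],[10,0,0],4.5],[[0,0,0],[0,0,0],4.5]]'
python3 -c "
from h import *
D=ld('w2.png')
for u,v,z in [(302,128,60),(356,127.5,60),(314,170,90)]: print(ray(D,u,v,z).round(1))
snap('wrist','w3.png');D=ld('w3.png')
for p in [(529,-305,93),(532,-250,28)]: print(proj(D,p))
plan([529,-305,61],-3.5)"
```

```text
t: 7.25
ee_pos: [564.0, -135.9, 268.1]
orientation: [-1.298, 1.149, 1.299]
ft_force: [0.7, -0.5, 0.1]
width: 45.1
t: 7.88
ee_pos: [524.6, -306.3, 267.8]
orientation: [-1.034, 1.311, 1.035]
ft_force: [0.1, 1.0, -0.2]
width: 44.9
t: 8.5
ee_pos: [525.1, -305.2, 267.9]
orientation: [-0.364, 1.54, 0.365]
ft_force: [-0.6, -0.7, 0.4]
width: 45.1
t: 9.0
ee_pos: [524.1, -304.6, 206.6]
orientation: [0.042, 1.574, -0.039]
ft_force: [0.5, -0.1, 0.2]
width: 45.4
[570.4 125.2  60. ]
[561.6 192.1  60. ]
[615.5 145.9  90. ]
[320.42638008 200.4044122 ]
[320.17193255 138.45795794]
t 9.05 tcp [ 524.9 -305.1  207.9] yaw -2.82 down [-0.002  0.001 -1.   ] F [-0.1  0.5  0.5] w 44.7 q [-0.55  0.41  1.68  0.    1.05 -0.5 ]
shift cm in current axes [14.69  0.02  0.44] | in target axes [14.69  0.04  0.41] | turn deg [ 0.7 -0.1 -0.1]
```

View pics/w3.png

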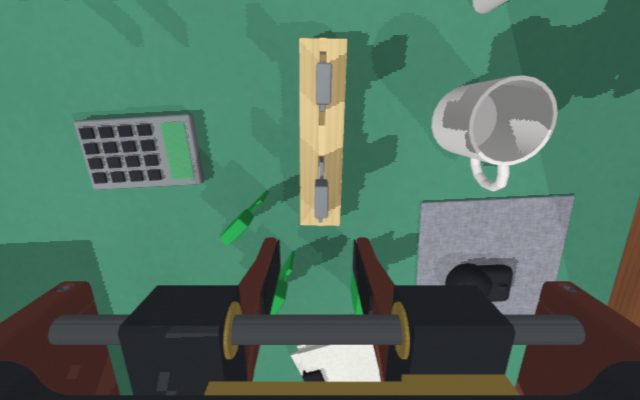

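The stand is straight in view. The wide holder is the nearer one, with its tab top at (321,198), directly under the predicted mark at (320,200), and its plate spans most of its slot. The narrow one is at (323,83).

```bash
python3 -c "
from h import *
D=ld('w3.png')
cv2.imwrite('pics/w3c.png',cv2.resize(D['px'][30:235,290:360,::-1],None,fx=2.8,fy=2.8,interpolation=cv2.INTER_CUBIC))
for u,v,z in [(321,198,93),(323,83,93),(300,224,28),(341,225,28)]: print(ray(D,u,v,z).round(1))
D=ld('w2.png')
for u,v,z in [(314,184,90)]: print(ray(D,u,v,z).round(1))
"
```

```text
[ 529.7 -302.5   93. ]
[ 536.4 -196.9   93. ]
[ 501.6 -354.3   28. ]
[ 553.2 -358.2   28. ]
[632.7 148.   90. ]
```

View pics/w3c.png

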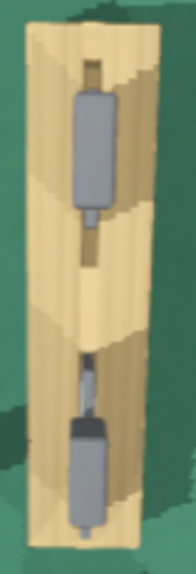

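```bash
python3 -m crank '[[[4,0,0.4],[0.7,0,0],4.5],[[4,0,0],[0,0,0],4.5],[[3,0,0],[0,0,0],4.5],[[2.5,0,0],[0,0,0],4.5],[[1.2,0,0],[0,0,0],4.5]]'
python3 -m crank '[[[0,0,0],[0,0,0],4.5],[[0,0,0],[0,0,0],1],[[0,0,0],[0,0,0],1],[[0,0,0],[0,0,0],1],[[0,0,0],[0,0,0],1]]'
python3 -c "
from h import *
st()"
```

```text
t: 9.68
ee_pos: [529.3, -305.7, 61.1]
orientation: [0.049, 1.571, -0.049]
ft_force: [-0.9, 0.4, 0.5]
width: 45.1
t: 10.3
ee_pos: [529.5, -305.9, 62.2]
orientation: [0.051, 1.57, -0.051]
ft_force: [0.6, 0.6, 3.9]
width: 14.0
t 10.3 tcp [ 529.5 -305.9   62.2] yaw -3.73 down [ 0.001 -0.    -1.   ] F [0.6 0.6 3.9] w 14.0 q [-0.54  0.62  1.75 -0.    0.78 -0.48]
```

```bash
python3 -m crank '[[[-1,0,0],[0,0,0],1],[[-2,0,0],[0,0,0],1],[[-4,0,0],[0,0,0],1],[[-4,0,0],[0,0,0],1],[[-3,0,0],[0,0,0],1]]'
python3 -c "
from h import *
snap('scene','s2.png');plan([568.6,160,200],7.1)
s=ld('s2.png')['px'][:,:,::-1]
cv2.imwrite('pics/s2c.png',cv2.resize(s[160:290,180:340],None,fx=4.5,fy=4.5,interpolation=cv2.INTER_CUBIC))"
```

```text
t: 10.92
ee_pos: [529.8, -306.1, 205.1]
orientation: [0.05, 1.568, -0.052]
ft_force: [-0.1, -0.7, -0.7]
width: 13.9
t 10.97 tcp [ 531.5 -307.1  208.9] yaw -3.73 down [ 0.007 -0.004 -1.   ] F [ 0.8 -0.   0.7] w 14.0 q [-0.54  0.42  1.67  0.    1.04 -0.48]
shift cm in current axes [ 0.71 46.86  0.65] | in target axes [ 0.89 45.89  9.46] | turn deg [-10.8   0.4   0.3]
```

View pics/s2c.png

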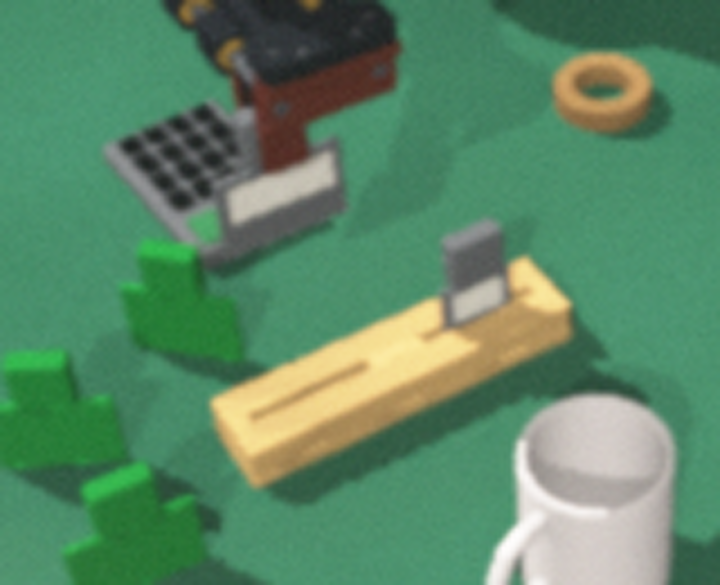

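The wide holder hangs level in the fingers, its slot is empty, and the narrow one is still in place. Next is the carry to above the pocket.

```bash
python3 -m crank '[[[0,5.8,0],[0,0,0],1],[[0,5.8,0],[0,0,0],1],[[0,5.8,0],[0,0,0],1],[[0,5.8,0],[0,0,0],1],[[0,5.8,0],[0,0,0],1]]'
python3 -m crank '[[[0,5.8,0.3],[0,0,0],1],[[0,5.8,0.3],[0,0,0],1],[[0,5.6,0.3],[0,0,0],1],[[0,0,0],[-10.6,0,0],1],[[0,0,0],[0,0,0],1]]'
python3 -c "
from h import *
plan([568.6,160,110],7.1)"
```

```text
t: 11.6
ee_pos: [548.1, -14.6, 202.4]
orientation: [0.051, 1.569, -0.051]
ft_force: [1.3, -0.7, -1.4]
width: 14.1
t: 12.22
ee_pos: [568.0, 155.3, 202.0]
orientation: [-0.094, 1.569, 0.094]
ft_force: [-0.4, -0.6, -0.4]
width: 13.9
t 12.22 tcp [568.  155.3 202. ] yaw 6.86 down [ 0. -0. -1.] F [-0.4 -0.6 -0.4] w 13.9 q [ 0.25  0.4   1.73 -0.    1.02  0.13]
shift cm in current axes [9.2  0.46 0.11] | in target axes [9.2  0.46 0.11] | turn deg [-0.2  0.   0. ]
```

```bash
python3 -m crank '[[[4,0.2,0],[0,0,0],1],[[3,0.2,0.1],[0,0,0],1],[[0,0,0],[0,0,0],1],[[0,0,0],[0,0,0],1]]'
python3 -c "
from h import *
for n in ['wrist','scene','top']: snap(n,n+'3.png')
st()
s=ld('scene3.png')['px'][:,:,::-1];t=ld('top3.png')['px'][:,:,::-1]
cv2.imwrite('pics/s3c.png',cv2.resize(s[120:230,340:450],None,fx=5,fy=5,interpolation=cv2.INTER_CUBIC))
cv2.imwrite('pics/t3c.png',cv2.resize(t[130:230,170:310],None,fx=5,fy=5,interpolation=cv2.INTER_CUBIC))
"
```

```text
t: 12.72
ee_pos: [569.5, 158.4, 132.8]
orientation: [-0.092, 1.568, 0.092]
ft_force: [0.3, -0.8, -0.2]
width: 14.2
t 12.88 tcp [569.8 158.7 133.2] yaw 6.8 down [ 0.002  0.001 -1.   ] F [ 0.7  0.5 -1.2] w 13.3 q [ 0.25  0.49  1.77 -0.    0.88  0.13]
```

View pics/wrist3.png

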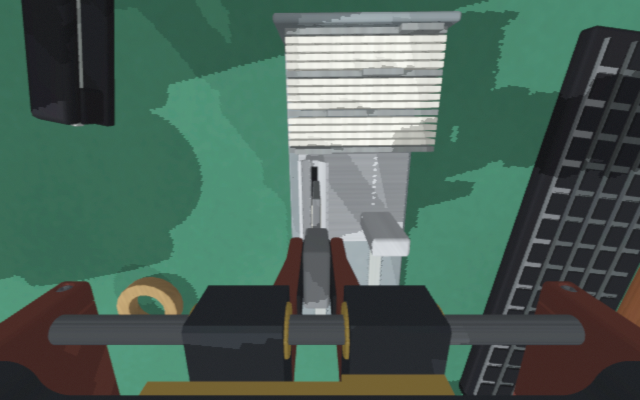

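View pics/s3c.png

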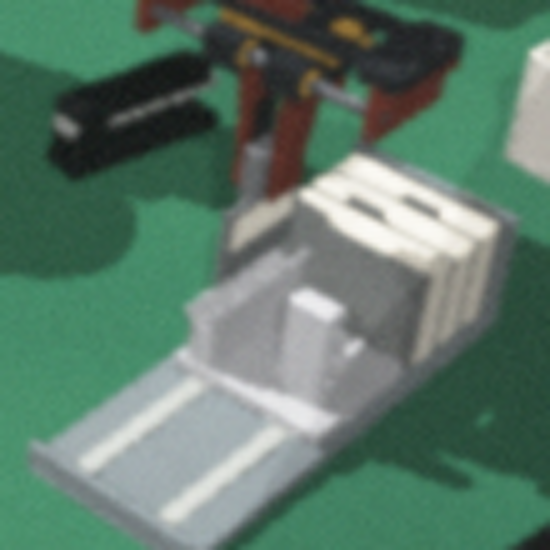

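View pics/t3c.png

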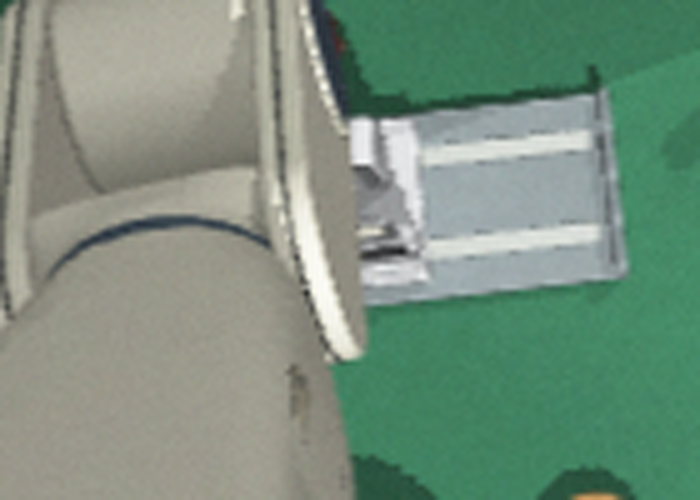

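```bash
cat > ov.py <<'E'
from h import *
import sys
def ov(f,out,P,yr,hold,yh,box,k):
    D=ld(f);im=D['px'][:,:,::-1]
    x0,y0,x1,y1=box
    c=cv2.resize(im[y0:y1,x0:x1],None,fx=k,fy=k,interpolation=cv2.INTER_CUBIC)
    def ln(o,yaw,a,b,col):
        Z=R.from_euler('z',yaw,degrees=True).as_matrix()
        q=[(proj(D,np.array(o)+Z@np.array(p,float))-[x0,y0]+.5)*k-.5 for p in (a,b)]
        cv2.line(c,*[tuple(int(round(v)) for v in r) for r in q],col,1,cv2.LINE_AA)
    for x,z,col in [(-6.5,28,(0,0,255)),(6.5,35,(255,0,255)),(3.5,28,(0,165,255)),(-3.5,18,(0,255,255))]:
        ln(P,yr,(x,-38,z),(x,38,z),col)
    fx=(60,-20)
    for a,b in [((-15,-8),(15,-8)),((15,-8),(15,8)),((15,8),(-15,8)),((-15,8),(-15,-8))]:
        ln(P,yr,(60+a[0],-20+a[1],58),(60+b[0],-20+b[1],58),(255,0,0))
    if hold is not None:
        for x in (-2.5,2.5):
            for a,b in [((-35,0),(35,0)),((35,0),(35,50)),((35,50),(-35,50)),((-35,50),(-35,0))]:
                ln(hold,yh,(x,*a),(x,*b),(0,255,0) if x<0 else (255,255,0))
    cv2.imwrite('pics/'+out,c)
E
python3 -c "
from ov import *
P=(568.8,160,32);H=(569.8,158.7,79)
ov('wrist3.png','o1.png',P,7,H,6.8,(280,140,420,250),5)
ov('scene3.png','o2.png',P,7,H,6.8,(370,150,430,210),10)
"
```

```text
(no output)
```

View pics/o1.png

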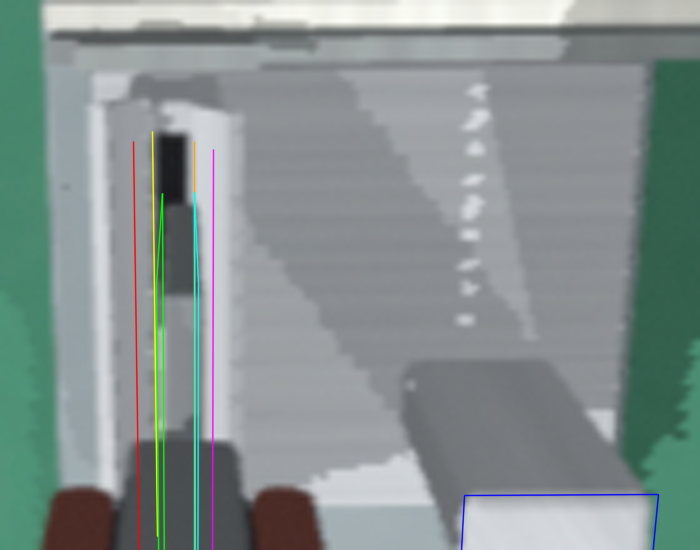

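View pics/o2.png

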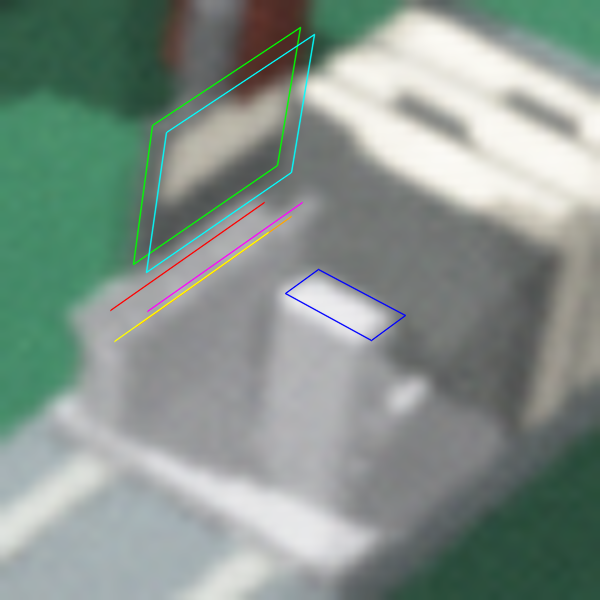

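The blue fin outline and the slot lines fit the wrist view well. The slot's far end is at (314,167) px, and the holder is offset about −1 mm in x and +2 mm in y from the slot. I'll correct that and lower into the flares.

```bash
python3 -m crank '[[[0.6,0.2,-0.1],[-0.2,0,0],1],[[0.6,0,0],[0,0,0],1],[[0.6,0,0],[0,0,0],1],[[0,0,0],[0,0,0],1]]'
python3 -m crank '[[[0.4,0,0],[0,0,0],1],[[0.3,0,0],[0,0,0],1],[[0,0,0],[0,0,0],1]]'
python3 -c "
from ov import *
snap('wrist','w4.png');snap('scene','s4.png');o,M=st()
e=o['ee_pos'];H=e-[0,0,54]
P=(568.8,160,32)
ov('w4.png','o3.png',P,7,H,7,(280,140,420,250),5)
ov('s4.png','o4.png',P,7,H,7,(370,150,430,210),10)
"
```

```text
t: 13.38
ee_pos: [567.1, 160.5, 112.9]
orientation: [-0.097, 1.57, 0.097]
ft_force: [1.0, 0.3, -1.0]
width: 13.8
t: 13.75
ee_pos: [567.4, 160.6, 106.4]
orientation: [-0.097, 1.569, 0.097]
ft_force: [0.2, 0.6, -1.2]
width: 14.0
t 13.85 tcp [567.6 160.6 106.7] yaw 7.06 down [-0.  0. -1.] F [-0.3  0.1 -0.7] w 13.8 q [0.26 0.53 1.78 0.   0.83 0.13]
```

View pics/o3.png

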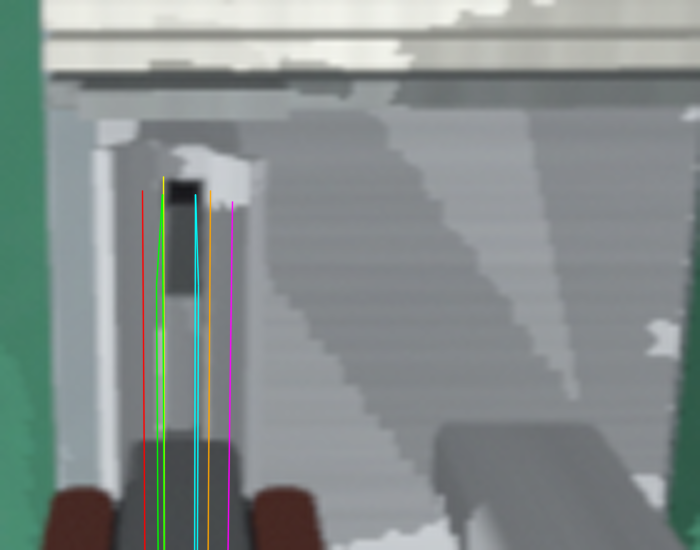

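View pics/o4.png

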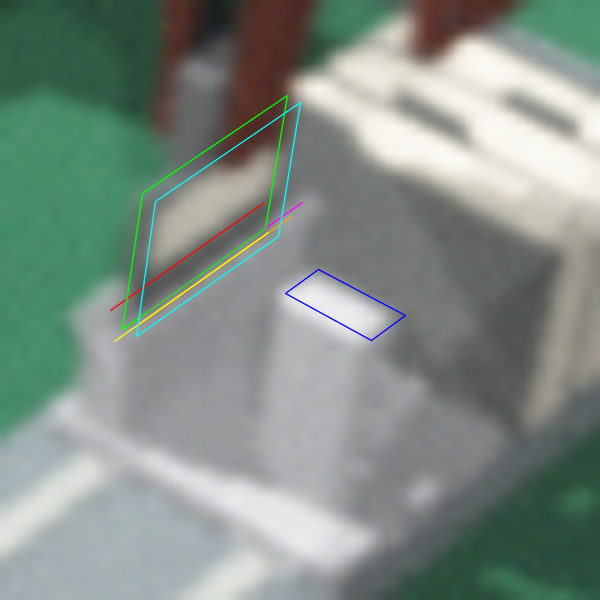

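The holder's lower edge is between the flares with no contact force. I'll centre it by +0.6 mm and press down.

```bash
python3 -m crank '[[[0.4,0,0.06],[0,0,0],1],[[0.5,0,0],[0,0,0],1],[[0.5,0,0],[0,0,0],1],[[0.3,0,0],[0,0,0],1],[[0,0,0],[0,0,0],1]]'
python3 -c "
from h import *
st()"
```

```text
t: 14.48
ee_pos: [568.0, 160.6, 89.3]
orientation: [-0.097, 1.569, 0.097]
ft_force: [-0.6, 0.1, -0.8]
width: 13.6
t 14.47 tcp [568.  160.6  89.3] yaw 7.06 down [-0.001 -0.    -1.   ] F [-0.6  0.1 -0.8] w 13.6 q [0.26 0.55 1.79 0.   0.8  0.13]
```

```bash
python3 -m crank '[[[0.3,0,0],[0,0,0],1],[[0.2,0,0],[0,0,0],1],[[0,0,0],[0,0,0],1]]'
python3 -m crank '[[[0.2,0,0],[0,0,0],1],[[0.2,0,0],[0,0,0],1],[[0,0,0],[0,0,0],1]]'
python3 -m crank '[[[0.2,0,0],[0,0,0],1],[[0.1,0,0],[0,0,0],1],[[0,0,0],[0,0,0],1]]'
python3 -m crank '[[[0.1,0,0],[0,0,0],1],[[0,0,0],[0,0,0],1]]'
```

```text
t: 14.85
ee_pos: [568.4, 160.7, 84.9]
orientation: [-0.097, 1.568, 0.097]
ft_force: [0.1, -0.2, 2.6]
width: 13.8
t: 15.22
ee_pos: [568.4, 160.7, 80.8]
orientation: [-0.097, 1.568, 0.097]
ft_force: [-0.8, 0.4, 5.3]
width: 13.6
t: 15.6
ee_pos: [568.4, 160.8, 78.1]
orientation: [-0.097, 1.568, 0.097]
ft_force: [-1.6, -0.2, 7.9]
width: 13.7
t: 15.85
ee_pos: [568.5, 160.8, 78.0]
orientation: [-0.097, 1.568, 0.097]
ft_force: [-3.4, -1.3, 15.8]
width: 14.0
```

The TCP stopped at 78.0 mm (expected 78) and the force jumped from 8 to 16 N, so the floor is at its hard stop. Last look, with an idle row to check that the pose holds.

```bash
python3 -m crank '[[[0,0,0],[0,0,0],1],[[0,0,0],[0,0,0],1],[[0,0,0],[0,0,0],1],[[0,0,0],[0,0,0],1]]'
python3 -c "
from ov import *
snap('wrist','w5.png');snap('scene','s5.png');o,M=st();H=o['ee_pos']-[0,0,54]
P=(568.8,160,32)
ov('s5.png','o5.png',P,7,H,7,(370,150,430,210),9)
ov('w5.png','o6.png',P,7,None,7,(260,140,430,260),4)
a=cv2.imread('pics/o5.png');b=cv2.imread('pics/s5.png')
"
```

```text
t: 16.35
ee_pos: [568.5, 160.8, 78.0]
orientation: [-0.097, 1.568, 0.097]
ft_force: [-4.3, -0.2, 15.3]
width: 13.6
t 16.45 tcp [568.5 160.8  78. ] yaw 7.06 down [ 0.001  0.    -1.   ] F [-3.7 -0.4 14.7] w 13.8 q [0.26 0.57 1.79 0.   0.78 0.13]
```

View pics/o5.png

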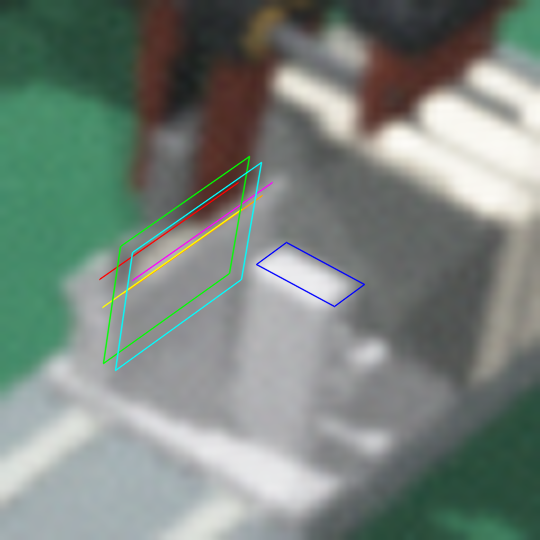

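View pics/o6.png

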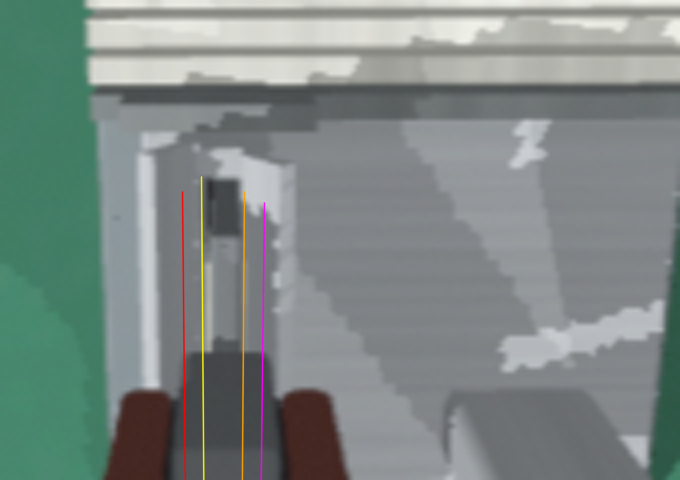

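View pics/s5.png

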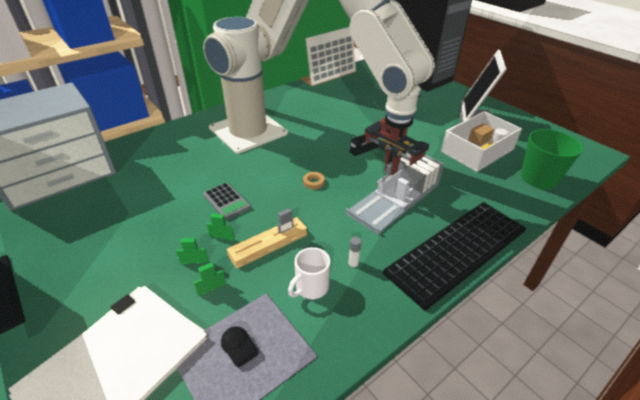

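The holder is in the slot with a small gap at its far end (wrist px ~(315,186)). The fin outline still fits, so the follower is at its stop, and the bystanders and narrow holder at (286,216) are unmoved. Handing in.

```bash
python3 -c "
from h import *
print(close_job());st()"
```

```text
the job is handed in; nothing more can be done
None
the job is handed in; nothing more can be done
```

I slid the follower to its stop, put the wide grey label holder in the pocket, and handed in at about 16.5 s while still gripping it and pressing it down. The hand-in gives no verdict, so the points below are my own last checks.

- **Follower:** I gripped it by the fin and pushed about 113 mm, until the position stuck and the force rose to 29 N. The fin's outline still fitted its stop position in the last scene picture.
- **Holder in the pocket:** The pressing force rose from 2.6 to 8 N as the sprung floor went down, then jumped to about 15 N with the fingers stuck at 78.0 mm. That is the height expected for the full 8 mm. It stayed there over the idle rows with a 14 mm grip on the tab.
- **Position in the pocket:** The jaw direction was 7.06° against the rack's roughly 7°. The holder's middle was within about 1–2 mm of my estimate of the pocket's middle.
- **Disagreements:** In the scene picture, my drawn pocket lines sat a few millimetres off the visible flare edges. The wrist view agreed on the slot's position, though the flares looked wider than I had drawn them. The holder also seemed 1–2 mm off the fingers' middle along its width. I shifted it while lowering, and it went in without noticeable side force.
- **Other things:** The narrow holder and the other desk objects looked unmoved in the last scene picture. The stapler is largely hidden behind the arm there.

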